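# Snap-test a kick-start return spring

### The job

Snap-test the kick-start return spring on the flat test jig: swing the steel arm by its black upright handle, against its spring and towards the push-button, until the sear catches and the arm stays back by itself when you let go. Then press the jig's round push-button (the trigger) down so that the arm snaps back to its rest buffer, and let the button come up again.

Things in the scene. Friction and masses are not known exactly. Their poses are not given: they have to be found in the camera images.
- jig: Fixed jig: grey steel plate 250 x 250 x 12 mm on the bench. Origin on the bench, 25 mm from the plate's centre towards its +x edge; z up. The arm's vertical hinge is at x = +70, y = 0 mm here, with a coil spring and nut up to 103 mm. Two block stops with rubber pads (68 mm high), 68 mm from the hinge, bound the arm's swing.
- striker (a joint): Angle of the sprung steel arm, rad: 0 at the rest buffer, growing counter-clockwise seen from above; at 0 it points 145 degrees counter-clockwise from the jig's +x axis. Bar 22 mm wide, 145 mm long from the hinge, top 64 mm above the bench. The sear catches once past 1.05; end stop at 1.28: turn it to 1.15 to 1.2, let go, and it settles at 1.04 and stays.
- handle (a point): Centre of the arm's upright black cylindrical handle, 16 mm in diameter, from 64 to 115 mm above the bench (point at 89.5 mm), 130 mm from the hinge axis; it swings with the arm. The spring pushes back with about 1.6 N here at rest and 4 N cocked, plus 1 to 2 N where the arm rides over the sear's ramp (0.7 to 1.05 rad).
- trigger: The trigger: round steel push-button, 34 mm in diameter, on a stem near the plate's corner, carrying the sear tooth. Origin at the centre of its flat top, 85 mm above the bench when up, 205 mm from the hinge axis, in the direction the caught arm points. 12 mm of downward travel to a hard stop, spring 2 N at first, 4 N at the bottom; the arm is freed before 10 mm. It springs up when let go.

How it is judged:
On the way, in this order (a step that is already met when the one before it is completed fails the run):
1. the arm is caught by the sear: it stays back (beyond 0.95 rad) with the robot touching nothing of the jig (value of joint striker above 0.95 rad and contact force between each of the fingers, the arm and jig below 0.2 N), for 0.3 s.
2. the robot presses the trigger at least 5 mm down (z of trigger in the frame of jig below 0.08 m and contact force between any of the fingers, the arm and trigger above 0.5 N).
At the end, for the whole second after the job is handed in: The arm is back at its rest buffer (joint below 0.1 rad) and still, and the trigger is up again (within 3 mm of its top position) (value of joint striker below 0.1 rad and velocity of joint striker between -0.1 and 0.1 rad/s and z of trigger in the frame of jig above 0.082 m); the robot touches nothing.
It also fails if it takes over 42 s, if anything falls off the work surface, if the arm or the gripper's body presses on something with over 40 N, if the wrist force passes 120 N, or if a joint passes its speed limit or range.

### The arm

A 6-joint arm with a two-finger parallel gripper is mounted at the origin on the work surface. World frame = base frame: x ahead of the robot, y to its left, z up, the work surface at z = 0. Lengths are in m, angles in rad, forces in N, time in s.
With the tool pointing down it reaches from about 0.35 to 0.875 m from the base axis. Payload 4.2 kg.
Tool frame: the origin (TCP) lies at the very end of the fingers, on their centre line; the grasp point (between the pads) lies 19 mm behind it; y points along the fingers, x is the direction in which the jaws open and shut, and the axes are right-handed (so a half turn about y gives the same grasp; the last joint's range is limited). The gripper opens to 85 mm and grips with 20 to 120 N. Pads are 22 mm wide; open, the fingers measure 114 mm over their backs; the gripper's body (76 mm by 85 mm) begins 54 mm behind the grasp point. The pads swing forward as they close: fully open they stand 13 mm farther back than shut.
Start: joints at [1.438, 0.385, 0.008, 0, -1.194, -0.259], TCP at [0.239, 0.578, 0.205] pointing down, gripper open.
Joint ranges: [-3.14, 3.14], [-1.21, 2.06], [-1.07, 1.41], [-3.16, 2.05], [-2.99, -0.16], [-3.1, 3.1]. Speed limits (rad/s): [2.79, 2.79, 3.14, 3.14, 3.14, 3.14].

### API

Orientations are given as a 3x3 rotation matrix whose columns are the frame's x, y, z axes.
In Python, from bench import read_state, optics, job gives the robot as it stands.
- The arm moves only by the tool move_arm, never from a script. Its argument "commands" is a list of rows, each an object of numbers: "hand": the finger opening in cm, from 0 to 8.54; "dx", "dy", "dz": the shift along the tool's x, y, z in cm; "ax", "ay", "az": the turn, a rotation vector about the tool's x, y, z in rad. In form: [{"hand": .., "dx": .., "dy": .., "dz": .., "ax": .., "ay": .., "az": ..}, ...]. A call has 1 to 20 rows; each row is the pose to reach, as a shift and turn from the pose commanded when the call began, along the tool's axes at that moment; what a row does not reach only later rows make up. A row lasts 1/8 s, in which the tool goes at most 62.5 mm and 10.7 degrees, less where a joint would pass 70% of its speed; a pose out of reach is approached as far as the arm can. A call with a gripper value outside its range is refused whole. The fingers move at their own pace and stop on an object; "force" is the grip in N (left out, the last holds). Time passes only in rows, so rows that repeat a pose let the fingers close. It gives the time, the measured TCP pose, the force and the opening at its end, in the units of the state.
- read_state(): the state, without advancing time (a new reading comes with each control period).
- optics.snapshot(name): name is "scene" or "side" or "wrist"; returns a dict with "color" (400x640x3 uint8, red, green, blue), "camera_matrix" (3x3 intrinsics, pixels), "distortion" ([k1, k2, p1, p2, k3] as OpenCV has them; the pictures are not rectified), "extrinsics" (4x4, takes a point from world to camera coordinates). Camera axes: x right, y up, looking along -z (the intrinsics and any distortion apply to the point x, -y, -z); pixel columns grow to the right and rows downward; lengths in m; the calibration is good to about 2 mm. A picture is of the moment at which its call begins. There is no depth.
- job.hand_in(): hands the job in, once; it reports no verdict.
The state is a dict: "time_s": time; "joint_positions": joint angles; "qvel": joint speeds; "tau": joint torques, N m; "tool_pos": TCP position; "tcp_rot": TCP orientation; "force": force on the tool from outside, world axes, zero at the start; "ft_torque": the same for the moment, N m; "opening": finger opening in m.
Only numpy, scipy, OpenCV 4.12 (cv2) and the standard library are available. Lean on these libraries where they do the work, as an engineer would, in place of code of your own. Each camera call takes 0.05 s, during which the arm holds its last target.

## Working session

There is one attempt and no reset: what is moved stays moved. The work goes in short steps, Python scripts to look and compute and a tool call to move; the robot and the scene stay as the last step left them, time stands still between calls to the robot, and variables do not carry over. Pictures are saved under pics/ and viewed, and the job is handed in when it is done.

Besides the shell and the picture viewer there is one more tool, called after "Request:" in YAML: its name, and indented under it one key for each argument. move_arm: Moves the arm, as the interface text tells. Its arguments: {"type":"object","properties":{"commands":{"type":"array","items":{"type":"object","properties":{"hand":{"type":"number"},"dx":{"type":"number"},"dy":{"type":"number"},"dz":{"type":"number"},"ax":{"type":"number"},"ay":{"type":"number"},"az":{"type":"number"}}}},"force":{"type":"number"}},"required":["commands"]}

```bash
mkdir -p pics; cat > h.py <<'E'
import numpy as np, cv2
from bench import read_state, optics, job
def snap(n,f):
    s=optics.snapshot(n); cv2.imwrite(f,cv2.cvtColor(s["color"],cv2.COLOR_RGB2BGR)); np.savez(f[:-4]+'.npz',**{k:np.array(v) for k,v in s.items()}); return s
def ray(s,uv):
    p=cv2.undistortPoints(np.array([[uv]],float),np.array(s["camera_matrix"]),np.array(s["distortion"]))[0,0]
    E=np.array(s["extrinsics"]);R=E[:3,:3];t=E[:3,3]
    return -R.T@t, R.T@np.array([p[0],-p[1],-1.])
def onz(s,uv,z):
    o,d=ray(s,uv); return o+d*(z-o[2])/d[2]
def proj(s,P):
    E=np.array(s["extrinsics"]);c=E[:3,:3]@np.array(P)+E[:3,3]
    return cv2.projectPoints(np.array([[c[0],-c[1],-c[2]]]),np.zeros(3),np.zeros(3),np.array(s["camera_matrix"]),np.array(s["distortion"]))[0].ravel()
E
python3 - <<'E'
from h import *
for n in ("scene","side","wrist"):
    s=snap(n,f"pics/{n}0.png"); print(n,np.round(-np.array(s["extrinsics"])[:3,:3].T@np.array(s["extrinsics"])[:3,3],3))
st=read_state(); print({k:np.round(v,3).tolist() for k,v in st.items()})
E
```

```text
scene [ 1.016 -0.061  0.569]
side [ 0.378 -0.346  0.542]
wrist [0.316 0.546 0.372]
{'time_s': 0.15, 'joint_positions': [1.438, 0.385, 0.007, -0.0, -1.194, -0.259], 'qvel': [0.001, -0.001, 0.005, 0.001, 0.001, -0.0], 'tau': [-0.0, -39.268, 18.858, 4.189, -0.003, 0.0], 'tool_pos': [0.238, 0.577, 0.204], 'tcp_rot': [[-0.382, -0.001, 0.924], [-0.924, -0.002, -0.382], [0.002, -1.0, 0.0]], 'force': [-0.736, 0.131, -0.261], 'ft_torque': [0.007, -0.009, -0.006], 'opening': 0.085}
```

View pics/scene0.png

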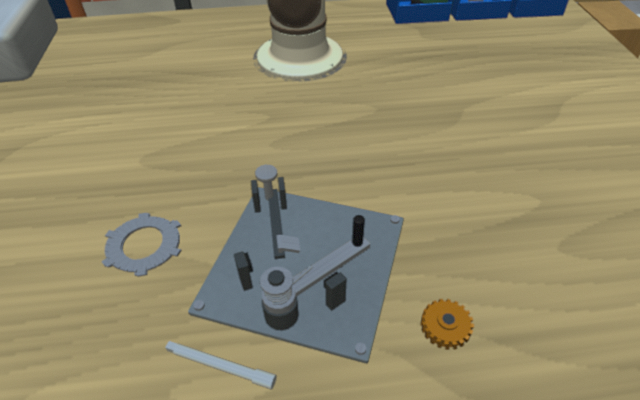

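View pics/side0.png

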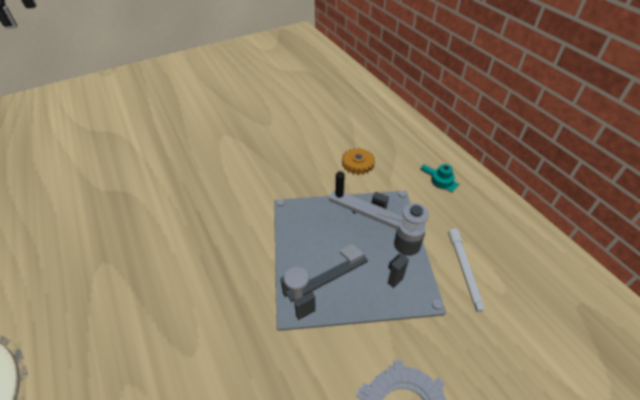

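View pics/wrist0.png

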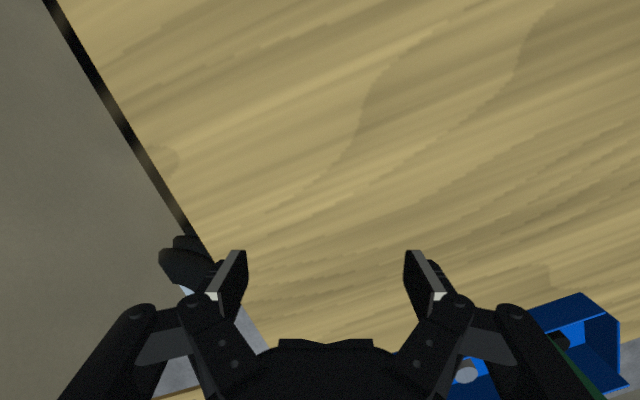

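The scene view shows the button top at about (266,173), the handle top at (359,218) and the nut at (277,278). In the side view they are at about (296,276), (340,174) and (416,211). I'll refine these with enlarged crops and triangulate.

```bash
python3 - <<'E'
from h import *
L=lambda n:np.load(f"pics/{n}0.npz")
a,b=L("scene"),L("side")
for n,s,(x,y) in(("sc",a,(220,150)),("si",b,(260,160))):
    c=s["color"][y:y+160,x:x+200,::-1]; cv2.imwrite(f"pics/crop_{n}.png",cv2.resize(c,None,fx=4,fy=3.75 if 0 else 3.75,interpolation=cv2.INTER_CUBIC))
def tri(u,v):
    o1,d1=ray(a,u);o2,d2=ray(b,v)
    t=np.linalg.lstsq(np.stack([d1,-d2],1),o2-o1,rcond=None)[0]
    p,q=o1+t[0]*d1,o2+t[1]*d2; return np.round((p+q)/2,4),round(np.linalg.norm(p-q),4)
for n,u,v,z in(("btn",(266,173),(296,276),.085),("handletop",(359,218),(340,174),.115),("nut",(277,278),(416,211),.103)):
    print(n,onz(a,u,z).round(4),onz(b,v,z).round(4),tri(u,v))
# plate corners: largest grey contour
for n,s in(("sc",a),("si",b)):
    g=cv2.cvtColor(s["color"],cv2.COLOR_RGB2HSV); m=((g[...,1]<60)&(g[...,2]>70)&(g[...,2]<150)).astype(np.uint8)
    if n=="sc": m[:140]=0
    else: m[:150]=0; m[:,:240]=0; m[345:]=0
    m=cv2.morphologyEx(m,cv2.MORPH_CLOSE,np.ones((9,9)))
    c=max(cv2.findContours(m,0,2)[0],key=cv2.contourArea); print(n,cv2.contourArea(c),cv2.approxPolyDP(cv2.convexHull(c),8,True)[:,0].tolist())
E
```

```text
btn [ 0.4874 -0.0887  0.085 ] [ 0.4807 -0.0888  0.085 ] (array([ 0.482 , -0.0879,  0.081 ]), np.float64(0.0026))
handletop [0.6202 0.0278 0.115 ] [0.6163 0.0251 0.115 ] (array([0.6179, 0.028 , 0.1121]), np.float64(0.0007))
nut [ 0.6906 -0.0819  0.103 ] [ 0.6813 -0.0867  0.103 ] (array([ 0.6859, -0.0824,  0.0961]), np.float64(0.0005))
sc 25151.5 [[260, 165], [403, 218], [367, 362], [188, 312]]
si 19912.0 [[274, 200], [405, 191], [427, 210], [446, 312], [278, 330]]
```

```bash
ls -la pics
```

```text
total 3936
drwxr-xr-x 2 agent agent   4096 Dec  7 03:18 .
drwxr-xr-x 3 agent agent   4096 Dec  7 03:17 ..
-rw-r--r-- 1 agent agent 397085 Dec  7 03:18 crop_sc.png
-rw-r--r-- 1 agent agent 343882 Dec  7 03:18 crop_si.png
-rw-r--r-- 1 agent agent 769266 Dec  7 03:17 scene0.npz
-rw-r--r-- 1 agent agent 307688 Dec  7 03:17 scene0.png
-rw-r--r-- 1 agent agent 769266 Dec  7 03:17 side0.npz
-rw-r--r-- 1 agent agent 303431 Dec  7 03:17 side0.png
-rw-r--r-- 1 agent agent 769266 Dec  7 03:17 wrist0.npz
-rw-r--r-- 1 agent agent 348764 Dec  7 03:17 wrist0.png
```

View pics/crop_sc.png

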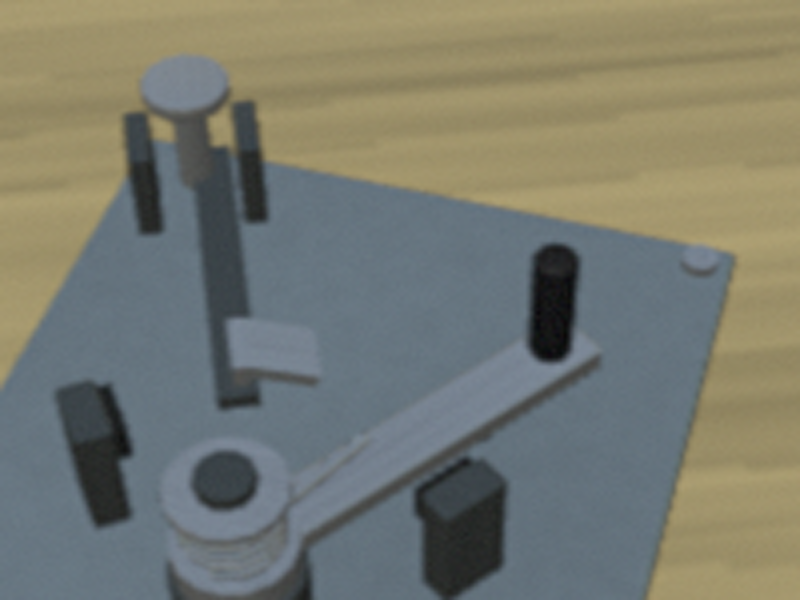

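View pics/crop_si.png

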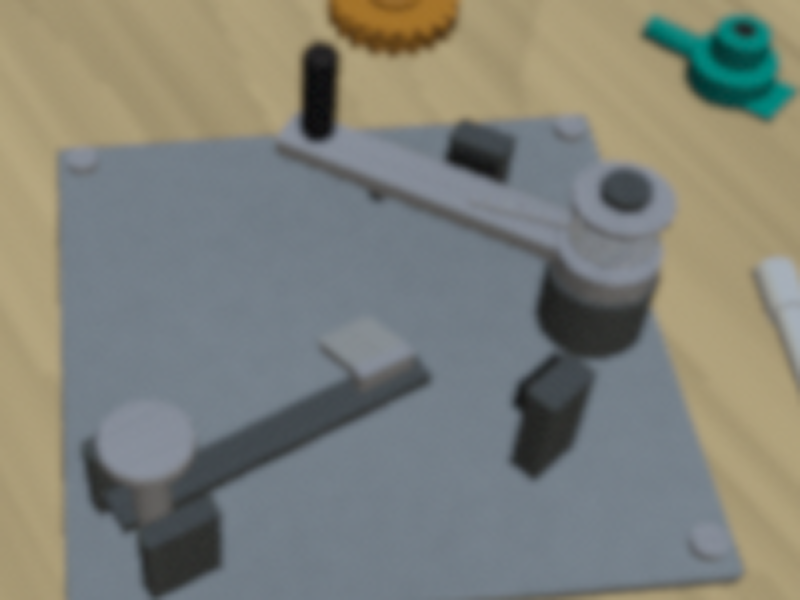

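Using plane heights and averaging the two views gives: button (.484,-.089), handle (.618,.0265), hinge (.686,-.084). As checks, hinge to button is 202 mm (205 expected), hinge to handle is 130 mm (matches), and the angle between them is 1.04 rad (matches). Next I'll plan the approach.

```bash
cat >> h.py <<'E'
H=np.array([.686,-.084]); A0=np.radians(121.6)
def rel(P,yawx):
    """shift in cm along tool axes, ay turn, for TCP target P with tool x at yaw (tool down)"""
    st=read_state();R=np.array(st["tcp_rot"]);d=R.T@(np.array(P)-st["tool_pos"])*100
    y0=np.arctan2(R[1,0],R[0,0]); dy=(yawx-y0+np.pi)%(2*np.pi)-np.pi
    return dict(dx=round(d[0],2),dy=round(d[1],2),dz=round(d[2],2),ay=round(-dy,3))
def arc(th,z): # pose with handle at striker angle th, tool x tangential
    a=A0+th; return [*(H+.13*np.array([np.cos(a),np.sin(a)])),z], a+np.pi/2
E
python3 - <<'E'
from h import *
print(rel(*arc(0,.17)))
E
```

```text
{'dx': np.float64(36.38), 'dy': np.float64(3.5), 'dz': np.float64(56.09), 'ay': np.float64(0.627)}
```

Request:
move_arm:
  commands:
    - {"hand": 8, "dx": 18, "dy": 1.5, "dz": 28, "ay": 0.3}
    - {"hand": 8, "dx": 36.4, "dy": 3.5, "dz": 56.1, "ay": 0.627}
    - {"hand": 8, "dx": 36.4, "dy": 3.5, "dz": 56.1, "ay": 0.627}
    - {"hand": 6, "dx": 36.4, "dy": 3.5, "dz": 56.1, "ay": 0.627}
    - {"hand": 6, "dx": 36.4, "dy": 3.5, "dz": 56.1, "ay": 0.627}
    - {"hand": 6, "dx": 36.4, "dy": 3.5, "dz": 56.1, "ay": 0.627}
    - {"hand": 6, "dx": 36.4, "dy": 3.5, "dz": 56.1, "ay": 0.627}
    - {"hand": 6, "dx": 36.4, "dy": 3.5, "dz": 56.1, "ay": 0.627}
    - {"hand": 6, "dx": 36.4, "dy": 3.5, "dz": 56.1, "ay": 0.627}
    - {"hand": 6, "dx": 36.4, "dy": 3.5, "dz": 56.1, "ay": 0.627}
    - {"hand": 6, "dx": 36.4, "dy": 3.5, "dz": 56.1, "ay": 0.627}
    - {"hand": 6, "dx": 36.4, "dy": 3.5, "dz": 56.1, "ay": 0.627}
    - {"hand": 6, "dx": 36.4, "dy": 3.5, "dz": 56.1, "ay": 0.627}
    - {"hand": 6, "dx": 36.4, "dy": 3.5, "dz": 56.1, "ay": 0.627}
    - {"hand": 6, "dx": 36.4, "dy": 3.5, "dz": 56.1, "ay": 0.627}
    - {"hand": 6, "dx": 36.4, "dy": 3.5, "dz": 56.1, "ay": 0.627}
  force: 25

```text
invalid input
```

```bash
python3 - <<'E'
from h import *
s=snap("wrist","pics/wrist1.png"); print(rel(*arc(0,.17)),rel(*arc(0,.077)), read_state()["time_s"],np.round(read_state()["joint_positions"],2))
print(proj(s,[.618,.0265,.115]),proj(s,[.686,-.084,.103]),proj(s,[.484,-.089,.085]))
E
```

```text
{'dx': np.float64(36.39), 'dy': np.float64(3.51), 'dz': np.float64(56.09), 'ay': np.float64(0.627)} {'dx': np.float64(36.37), 'dy': np.float64(12.81), 'dz': np.float64(56.09), 'ay': np.float64(0.627)} 0.2 [ 1.44  0.39  0.01 -0.   -1.19 -0.26]
[-739.00651133 1759.01677459] [-7435.99192734 11446.55043591] [475.0149472   60.24160324]
```

View pics/wrist1.png

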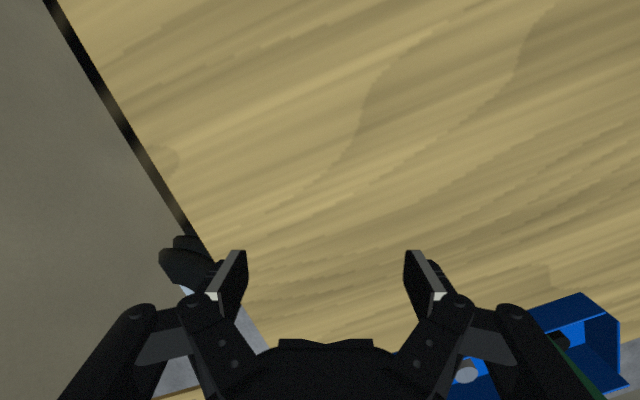

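The call was refused and the arm did not move. The rows probably need all the keys.

Request:
move_arm:
  commands:
    - {"hand": 6, "dx": 18, "dy": 1.5, "dz": 28, "ax": 0, "ay": 0.3, "az": 0}
    - {"hand": 6, "dx": 36.4, "dy": 3.5, "dz": 56.1, "ax": 0, "ay": 0.627, "az": 0}
    - {"hand": 6, "dx": 36.4, "dy": 3.5, "dz": 56.1, "ax": 0, "ay": 0.627, "az": 0}
    - {"hand": 6, "dx": 36.4, "dy": 3.5, "dz": 56.1, "ax": 0, "ay": 0.627, "az": 0}
    - {"hand": 6, "dx": 36.4, "dy": 3.5, "dz": 56.1, "ax": 0, "ay": 0.627, "az": 0}
    - {"hand": 6, "dx": 36.4, "dy": 3.5, "dz": 56.1, "ax": 0, "ay": 0.627, "az": 0}
    - {"hand": 6, "dx": 36.4, "dy": 3.5, "dz": 56.1, "ax": 0, "ay": 0.627, "az": 0}
    - {"hand": 6, "dx": 36.4, "dy": 3.5, "dz": 56.1, "ax": 0, "ay": 0.627, "az": 0}
    - {"hand": 6, "dx": 36.4, "dy": 3.5, "dz": 56.1, "ax": 0, "ay": 0.627, "az": 0}
    - {"hand": 6, "dx": 36.4, "dy": 3.5, "dz": 56.1, "ax": 0, "ay": 0.627, "az": 0}
    - {"hand": 6, "dx": 36.4, "dy": 3.5, "dz": 56.1, "ax": 0, "ay": 0.627, "az": 0}
    - {"hand": 6, "dx": 36.4, "dy": 3.5, "dz": 56.1, "ax": 0, "ay": 0.627, "az": 0}
    - {"hand": 6, "dx": 36.4, "dy": 3.5, "dz": 56.1, "ax": 0, "ay": 0.627, "az": 0}
    - {"hand": 6, "dx": 36.4, "dy": 3.5, "dz": 56.1, "ax": 0, "ay": 0.627, "az": 0}
    - {"hand": 6, "dx": 36.4, "dy": 3.5, "dz": 56.1, "ax": 0, "ay": 0.627, "az": 0}
    - {"hand": 6, "dx": 36.4, "dy": 3.5, "dz": 56.1, "ax": 0, "ay": 0.627, "az": 0}
  force: 25

```text
time_s: 2.2
tool_pos: [0.6179, 0.0278, 0.1705]
tcp_rot: [[-0.851, 0.0, 0.525], [-0.525, 0.0, -0.851], [-0.0, -1.0, 0.0]]
force: [0.5, 0.4, 0.3]
opening: 0.0597
```

```bash
python3 - <<'E'
from h import *
s=snap("wrist","pics/wrist2.png"); print(rel(*arc(0,.077)), read_state()["time_s"],np.round(read_state()["joint_positions"],2))
print(proj(s,[.618,.0265,.115]),proj(s,[.686,-.084,.103]),proj(s,[.484,-.089,.085]))
E
```

```text
{'dx': np.float64(0.06), 'dy': np.float64(9.35), 'dz': np.float64(0.07), 'ay': np.float64(0.001)} 2.25 [ 0.31  0.4  -0.06 -0.   -1.11  0.25]
[325.71631383 200.80370378] [326.10066462  34.93897959] [509.90854415 162.21780577]
```

View pics/wrist2.png

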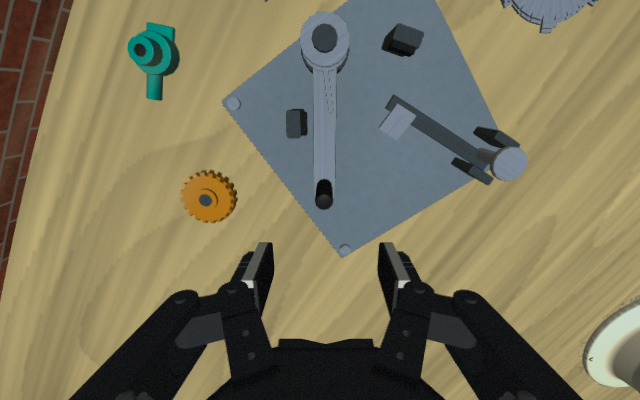

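The wrist view agrees with the predictions: handle (324,200), nut (325,38) and button (509,163), each within about 3 px. I'll descend and grip.

Request:
move_arm:
  commands:
    - {"hand": 6, "dx": 0, "dy": 4.5, "dz": 0, "ax": 0, "ay": 0, "az": 0}
    - {"hand": 6, "dx": 0, "dy": 9, "dz": 0, "ax": 0, "ay": 0, "az": 0}
    - {"hand": 6, "dx": 0, "dy": 9, "dz": 0, "ax": 0, "ay": 0, "az": 0}
    - {"hand": 6, "dx": 0, "dy": 9, "dz": 0, "ax": 0, "ay": 0, "az": 0}
    - {"hand": 2.5, "dx": 0, "dy": 9, "dz": 0, "ax": 0, "ay": 0, "az": 0}
    - {"hand": 1, "dx": 0, "dy": 9, "dz": 0, "ax": 0, "ay": 0, "az": 0}
    - {"hand": 1, "dx": 0, "dy": 9, "dz": 0, "ax": 0, "ay": 0, "az": 0}
    - {"hand": 1, "dx": 0, "dy": 9, "dz": 0, "ax": 0, "ay": 0, "az": 0}
    - {"hand": 1, "dx": 0, "dy": 9, "dz": 0, "ax": 0, "ay": 0, "az": 0}
  force: 25

```text
time_s: 3.38
tool_pos: [0.6194, 0.0275, 0.0816]
tcp_rot: [[-0.851, 0.003, 0.525], [-0.525, 0.001, -0.851], [-0.003, -1.0, 0.001]]
force: [0.8, 2.8, 5.0]
opening: 0.0141
```

```bash
python3 - <<'E'
from h import *
s=snap("side","pics/side3.png"); print(read_state()["time_s"],read_state()["opening"],read_state()["force"])
st=read_state();P0=np.array(st["tool_pos"]);print(P0)
for t in (.17,.34,.51,.68,.85,1.0,1.1,1.17,1.19): 
    print(t,{k:float(v) for k,v in rel(*arc(t,.08)).items()})
E
```

```text
3.425 0.014226804855384363 [1.14246595 1.79623409 5.46510932]
[0.61943652 0.02753502 0.08161408]
0.17 {'dx': 2.37, 'dy': 0.15, 'dz': 0.17, 'ay': -0.169}
0.34 {'dx': 4.51, 'dy': 0.15, 'dz': 0.73, 'ay': -0.339}
0.51 {'dx': 6.52, 'dy': 0.14, 'dz': 1.63, 'ay': -0.509}
0.68 {'dx': 8.35, 'dy': 0.14, 'dz': 2.87, 'ay': -0.679}
0.85 {'dx': 9.95, 'dy': 0.13, 'dz': 4.4, 'ay': -0.849}
1.0 {'dx': 11.12, 'dy': 0.13, 'dz': 5.95, 'ay': -0.999}
1.1 {'dx': 11.77, 'dy': 0.13, 'dz': 7.08, 'ay': -1.099}
1.17 {'dx': 12.15, 'dy': 0.13, 'dz': 7.9, 'ay': -1.169}
1.19 {'dx': 12.25, 'dy': 0.13, 'dz': 8.14, 'ay': -1.189}
```

View pics/side3.png

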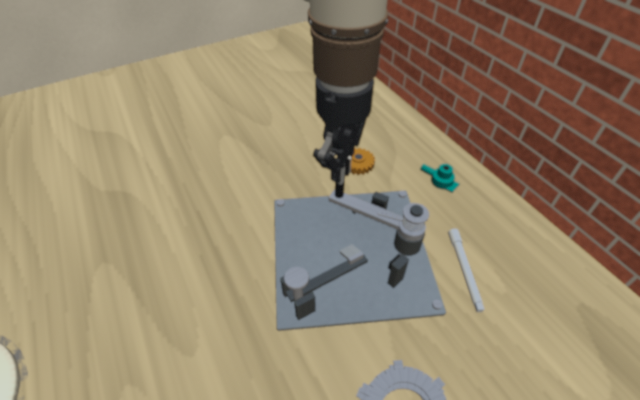

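The opening has stalled at 14 mm, so the handle is gripped. Now I'll swing it along the arc, turning the tool with it.

Request:
move_arm:
  commands:
    - {"hand": 1, "dx": 1.95, "dy": 0, "dz": 0.15, "ax": 0, "ay": -0.15, "az": 0}
    - {"hand": 1, "dx": 3.85, "dy": 0, "dz": 0.6, "ax": 0, "ay": -0.3, "az": 0}
    - {"hand": 1, "dx": 5.65, "dy": 0, "dz": 1.3, "ax": 0, "ay": -0.45, "az": 0}
    - {"hand": 1, "dx": 7.35, "dy": 0, "dz": 2.25, "ax": 0, "ay": -0.6, "az": 0}
    - {"hand": 1, "dx": 8.85, "dy": 0, "dz": 3.5, "ax": 0, "ay": -0.75, "az": 0}
    - {"hand": 1, "dx": 10.2, "dy": 0, "dz": 4.9, "ax": 0, "ay": -0.9, "az": 0}
    - {"hand": 1, "dx": 10.95, "dy": 0, "dz": 6, "ax": 0, "ay": -1.0, "az": 0}
    - {"hand": 1, "dx": 11.6, "dy": 0, "dz": 7.1, "ax": 0, "ay": -1.1, "az": 0}
    - {"hand": 1, "dx": 12.1, "dy": 0, "dz": 8.15, "ax": 0, "ay": -1.19, "az": 0}
    - {"hand": 1, "dx": 12.1, "dy": 0, "dz": 8.15, "ax": 0, "ay": -1.19, "az": 0}
    - {"hand": 1, "dx": 12.1, "dy": 0, "dz": 8.15, "ax": 0, "ay": -1.19, "az": 0}
    - {"hand": 1, "dx": 12.1, "dy": 0, "dz": 8.15, "ax": 0, "ay": -1.19, "az": 0}
  force: 25

```text
time_s: 4.92
tool_pos: [0.5601, -0.1046, 0.0815]
tcp_rot: [[0.172, 0.005, 0.985], [-0.985, 0.001, 0.172], [-0.0, -1.0, 0.005]]
force: [1.3, 4.8, 4.9]
opening: 0.014
```

```bash
python3 - <<'E'
from h import *
s=snap("side","pics/side4.png"); st=read_state();p=np.array(st["tool_pos"])[:2]-H; print(st["time_s"],st["opening"],st["force"],np.arctan2(p[1],p[0])%(2*np.pi)-A0,np.hypot(*p))
print(rel(*arc(1.1,.08)))
cv2.imwrite("pics/side4c.png",cv2.resize(cv2.cvtColor(s["color"][150:350,230:470],cv2.COLOR_RGB2BGR),None,fx=3,fy=3))
E
```

```text
4.975 0.013749387566009994 [2.17671019 5.48690759 6.50311872] 1.1815078436713593 0.1275765877912381
{'dx': np.float64(-1.06), 'dy': np.float64(0.15), 'dz': np.float64(-0.19), 'ay': np.float64(0.092)}
```

View pics/side4c.png

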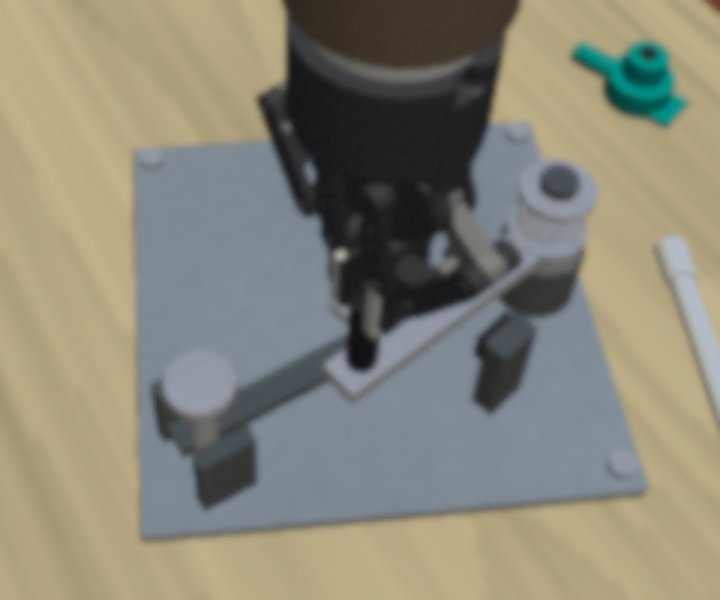

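The arm is at about 1.18 rad, past the sear. I'll ease back slightly, open wide and lift clear.

Request:
move_arm:
  commands:
    - {"hand": 1, "dx": -0.6, "dy": 0, "dz": 0, "ax": 0, "ay": 0, "az": 0}
    - {"hand": 1, "dx": -1.2, "dy": 0, "dz": 0, "ax": 0, "ay": 0, "az": 0}
    - {"hand": 4, "dx": -1.2, "dy": 0, "dz": 0, "ax": 0, "ay": 0, "az": 0}
    - {"hand": 7, "dx": -1.2, "dy": 0, "dz": 0, "ax": 0, "ay": 0, "az": 0}
    - {"hand": 7, "dx": -1.2, "dy": 0, "dz": 0, "ax": 0, "ay": 0, "az": 0}
    - {"hand": 7, "dx": -1.2, "dy": 0, "dz": 0, "ax": 0, "ay": 0, "az": 0}
    - {"hand": 7, "dx": -1.2, "dy": 0, "dz": 0, "ax": 0, "ay": 0, "az": 0}
    - {"hand": 7, "dx": -1.2, "dy": -4, "dz": 0, "ax": 0, "ay": 0, "az": 0}
    - {"hand": 7, "dx": -1.2, "dy": -8, "dz": 0, "ax": 0, "ay": 0, "az": 0}
    - {"hand": 7, "dx": -1.2, "dy": -9, "dz": 0, "ax": 0, "ay": 0, "az": 0}
    - {"hand": 7, "dx": -1.2, "dy": -9, "dz": 0, "ax": 0, "ay": 0, "az": 0}
    - {"hand": 7, "dx": -1.2, "dy": -9, "dz": 0, "ax": 0, "ay": 0, "az": 0}
  force: 25

```text
time_s: 6.48
tool_pos: [0.5547, -0.094, 0.1687]
tcp_rot: [[0.17, -0.003, 0.985], [-0.985, 0.0, 0.17], [-0.001, -1.0, -0.003]]
force: [0.4, 0.2, -1.3]
opening: 0.0695
```

```bash
python3 - <<'E'
from h import *
s=snap("side","pics/side5.png"); w=snap("wrist","pics/wrist5.png"); st=read_state(); print(st["time_s"],st["opening"],np.round(st["force"],2))
B=[.484,-.0888]
print(proj(w,[*B,.085]),proj(w,[*arc(1.04,.115)[0]]),proj(s,[*arc(1.04,.115)[0]]))
y=np.arctan2(np.array(st["tcp_rot"])[1,0],np.array(st["tcp_rot"])[0,0])
print(rel([*B,.13],y))
E
```

```text
6.575 0.07004511253346168 [-0.01 -0.27  0.21]
[309.33995348 254.07185388] [317.69734842 200.08778193] [344.06677252 239.57995093]
{'dx': np.float64(-1.72), 'dy': np.float64(3.89), 'dz': np.float64(-6.89), 'ay': np.float64(-0.0)}
```

View pics/wrist5.png

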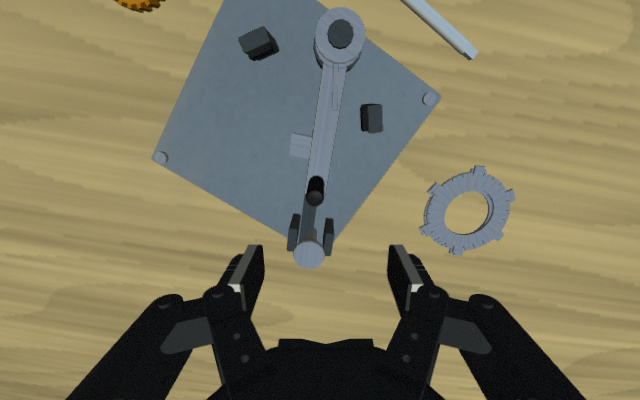

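View pics/side5.png

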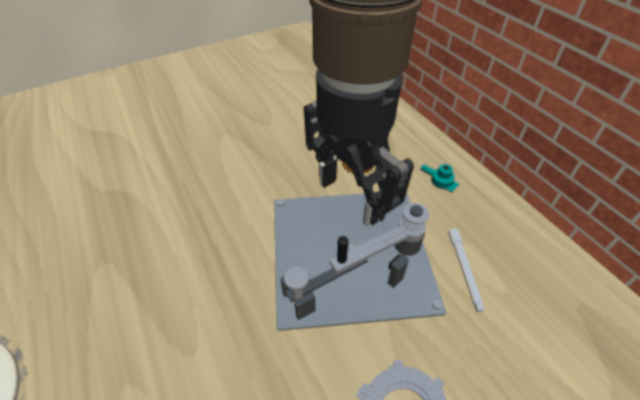

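The arm is caught at about 1.04 rad and the robot is clear. The button is at (309,254), where predicted. Next I'll close the fingers and move over it.

Request:
move_arm:
  commands:
    - {"hand": 0, "dx": -0.9, "dy": 0, "dz": -3.5, "ax": 0, "ay": 0, "az": 0}
    - {"hand": 0, "dx": -1.7, "dy": 0, "dz": -6.9, "ax": 0, "ay": 0, "az": 0}
    - {"hand": 0, "dx": -1.7, "dy": 0, "dz": -6.9, "ax": 0, "ay": 0, "az": 0}
    - {"hand": 0, "dx": -1.7, "dy": 4, "dz": -6.9, "ax": 0, "ay": 0, "az": 0}
    - {"hand": 0, "dx": -1.7, "dy": 6, "dz": -6.9, "ax": 0, "ay": 0, "az": 0}
    - {"hand": 0, "dx": -1.7, "dy": 7, "dz": -6.9, "ax": 0, "ay": 0, "az": 0}
    - {"hand": 0, "dx": -1.7, "dy": 7, "dz": -6.9, "ax": 0, "ay": 0, "az": 0}
    - {"hand": 0, "dx": -1.7, "dy": 7, "dz": -6.9, "ax": 0, "ay": 0, "az": 0}
  force: 25

```text
time_s: 7.58
tool_pos: [0.4858, -0.089, 0.1009]
tcp_rot: [[0.171, 0.002, 0.985], [-0.985, -0.0, 0.171], [0.0, -1.0, 0.002]]
force: [-0.4, 0.9, 0.5]
opening: 0.0001
```

```bash
python3 - <<'E'
from h import *
s=snap("side","pics/side6.png"); st=read_state(); print(st["time_s"],st["opening"],np.round(st["force"],2),np.round(st["tool_pos"],4))
cv2.imwrite("pics/side6c.png",cv2.resize(cv2.cvtColor(s["color"][150:350,230:470],cv2.COLOR_RGB2BGR),None,fx=3,fy=3))
E
```

```text
7.625 9.172917027393673e-05 [-0.29 -0.49 -0.29] [ 0.4858 -0.089   0.101 ]
```

View pics/side6c.png

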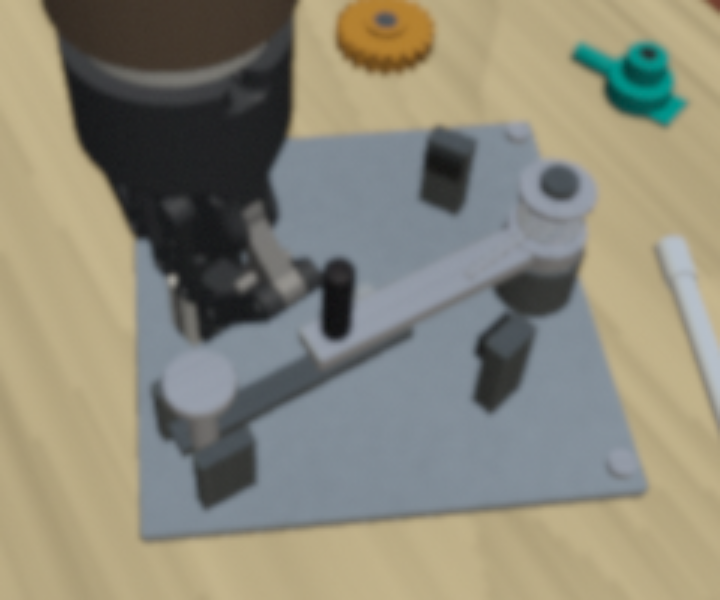

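The arm is still caught and the fingertips are about 16 mm over the button. Now I'll press.

Request:
move_arm:
  commands:
    - {"hand": 0, "dx": 0, "dy": 1.2, "dz": 0, "ax": 0, "ay": 0, "az": 0}
    - {"hand": 0, "dx": 0, "dy": 1.8, "dz": 0, "ax": 0, "ay": 0, "az": 0}
    - {"hand": 0, "dx": 0, "dy": 2.3, "dz": 0, "ax": 0, "ay": 0, "az": 0}
    - {"hand": 0, "dx": 0, "dy": 2.7, "dz": 0, "ax": 0, "ay": 0, "az": 0}
    - {"hand": 0, "dx": 0, "dy": 2.7, "dz": 0, "ax": 0, "ay": 0, "az": 0}
    - {"hand": 0, "dx": 0, "dy": 2.7, "dz": 0, "ax": 0, "ay": 0, "az": 0}
  force: 25

```text
time_s: 8.38
tool_pos: [0.4851, -0.089, 0.0734]
tcp_rot: [[0.17, 0.0, 0.985], [-0.985, -0.0, 0.17], [0.0, -1.0, 0.0]]
force: [-0.2, -0.5, 0.2]
opening: 0.0001
```

```bash
python3 - <<'E'
from h import *
s=snap("side","pics/side7.png"); st=read_state(); print(st["time_s"],np.round(st["force"],2),np.round(st["tool_pos"],4))
cv2.imwrite("pics/side7c.png",cv2.resize(cv2.cvtColor(s["color"][150:350,230:470],cv2.COLOR_RGB2BGR),None,fx=3,fy=3))
E
```

```text
8.425 [-0.29  0.01  0.15] [ 0.4851 -0.089   0.0734]
```

View pics/side7c.png

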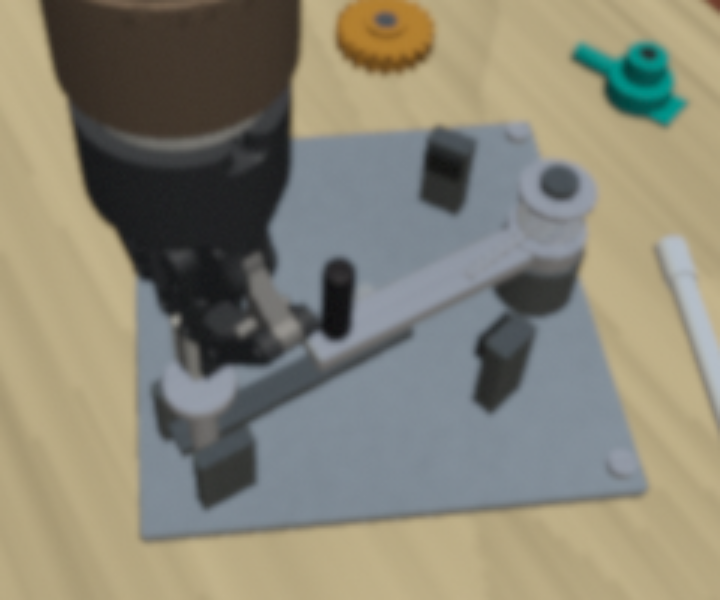

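There was no force and the button has not moved. I'll check where the fingertip really is against the reported TCP.

```bash
python3 - <<'E'
from h import *
for n,z in(("side6",.101),("side7",.0734)):
    s=np.load(f"pics/{n}.npz"); p=proj(s,[.4855,-.089,z]); print(n,p,(p-[230,150])*3)
for n in("wrist","scene"):
    s=snap(n,f"pics/{n}8.png"); p=proj(s,read_state()["tool_pos"]);print(n,p,proj(s,[.484,-.0888,.085]))
    x,y=np.clip(int(p[0])-80,0,480),np.clip(int(p[1])-60,0,280); print(x,y)
    cv2.imwrite(f"pics/{n}8c.png",cv2.resize(cv2.cvtColor(s["color"][y:y+120,x:x+160],cv2.COLOR_RGB2BGR),None,fx=5,fy=5,interpolation=2))
s=np.load("pics/side7.npz");cv2.imwrite("pics/side7d.png",cv2.resize(cv2.cvtColor(s["color"][220:320,240:380],cv2.COLOR_RGB2BGR),None,fx=5.5,fy=5.5,interpolation=2))
E
```

```text
side6 [298.7230276  268.19228981] [206.1690828  354.57686944]
side7 [299.63340319 279.02037051] [208.90020956 387.06111152]
wrist [326.0112564 231.2359006] [325.43210422 240.91815045]
246 171
scene [266.52131066 177.57548691] [265.87031346 171.46455981]
186 117
```

View pics/wrist8.png

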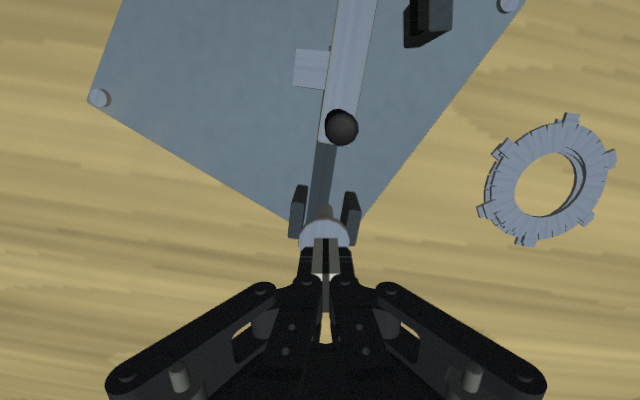

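View pics/scene8c.png

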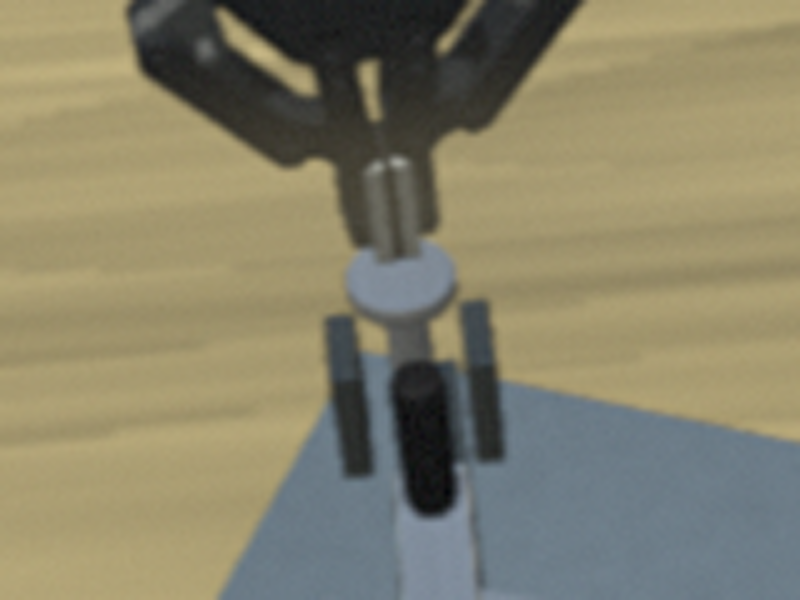

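View pics/side7d.png

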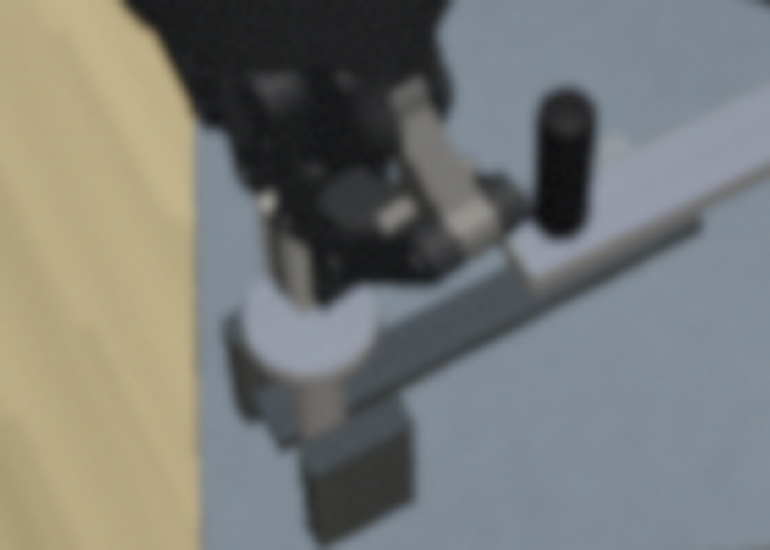

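```bash
python3 - <<'E'
from h import *
a=np.load("pics/scene8.npz");b=np.load("pics/side7.npz")
o1,d1=ray(a,(265.4,168.6));o2,d2=ray(b,(296.4,275))
t=np.linalg.lstsq(np.stack([d1,-d2],1),o2-o1,rcond=None)[0]
print(o1+t[0]*d1,o2+t[1]*d2)
for z in(.075,.085,.09): print(z,onz(a,(265.4,168.6),z).round(4),onz(b,(296.4,275),z).round(4))
E
```

```text
[ 0.48100851 -0.08908017  0.08812066] [ 0.48115664 -0.08939836  0.08797479]
0.075 [ 0.4664 -0.0899  0.075 ] [ 0.4841 -0.0821  0.075 ]
0.085 [ 0.4775 -0.0893  0.085 ] [ 0.4818 -0.0877  0.085 ]
0.09 [ 0.4831 -0.089   0.09  ] [ 0.4807 -0.0905  0.09  ]
```

The tip triangulates to (.481,-.089,.088). The button by the same method is (.482,-.088,.081), so the tip is centred but still about 7 mm above it. When shut, the fingers end well behind the reported TCP. I'll go on down in small steps, watching the force.

Request:
move_arm:
  commands:
    - {"hand": 0, "dx": 0, "dy": 0.4, "dz": 0, "ax": 0, "ay": 0, "az": 0}
    - {"hand": 0, "dx": 0, "dy": 0.8, "dz": 0, "ax": 0, "ay": 0, "az": 0}
    - {"hand": 0, "dx": 0, "dy": 0.8, "dz": 0, "ax": 0, "ay": 0, "az": 0}

```text
time_s: 8.9
tool_pos: [0.4845, -0.0891, 0.0647]
tcp_rot: [[0.17, -0.001, 0.985], [-0.985, -0.0, 0.17], [-0.0, -1.0, -0.001]]
force: [-0.4, -0.1, 0.4]
opening: -0.0003
```

Request:
move_arm:
  commands:
    - {"hand": 0, "dx": 0, "dy": 0.3, "dz": 0, "ax": 0, "ay": 0, "az": 0}
    - {"hand": 0, "dx": 0, "dy": 0.5, "dz": 0, "ax": 0, "ay": 0, "az": 0}
    - {"hand": 0, "dx": 0, "dy": 0.5, "dz": 0, "ax": 0, "ay": 0, "az": 0}

```text
time_s: 9.28
tool_pos: [0.4848, -0.089, 0.06]
tcp_rot: [[0.17, -0.0, 0.985], [-0.985, -0.0, 0.17], [-0.0, -1.0, -0.0]]
force: [-0.2, -0.0, 0.3]
opening: -0.0001
```

```bash
python3 - <<'E'
from h import *
s=snap("side","pics/side9.png"); st=read_state(); print(st["time_s"],np.round(st["force"],2),np.round(st["ft_torque"],2),np.round(st["tool_pos"],4))
a=cv2.resize(cv2.cvtColor(s["color"][220:320,240:380],cv2.COLOR_RGB2BGR),None,fx=4,fy=4,interpolation=2)
s=snap("scene","pics/scene9.png")
b=cv2.resize(cv2.cvtColor(s["color"][120:240,200:300],cv2.COLOR_RGB2BGR),(333,400),interpolation=2)
cv2.imwrite("pics/pair9.png",np.hstack([a[:, :440],b]))
E
```

```text
9.325 [ 0.42 -1.09 -0.8 ] [ 0.04 -0.03  0.03] [ 0.4848 -0.089   0.0601]
```

View pics/pair9.png

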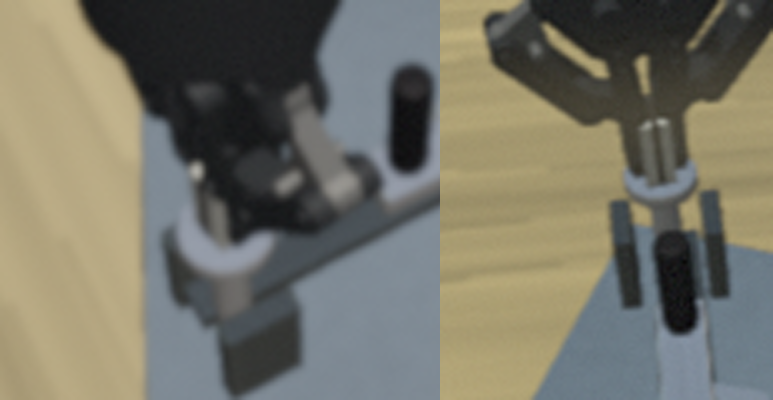

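The tips now overlap the disc centre in both views, but there is still no clear force. I'll continue in small steps.

Request:
move_arm:
  commands:
    - {"hand": 0, "dx": 0, "dy": 0.2, "dz": 0, "ax": 0, "ay": 0, "az": 0}
    - {"hand": 0, "dx": 0, "dy": 0.4, "dz": 0, "ax": 0, "ay": 0, "az": 0}
    - {"hand": 0, "dx": 0, "dy": 0.4, "dz": 0, "ax": 0, "ay": 0, "az": 0}

```text
time_s: 9.75
tool_pos: [0.4852, -0.089, 0.0565]
tcp_rot: [[0.171, 0.001, 0.985], [-0.985, -0.0, 0.171], [0.0, -1.0, 0.001]]
force: [-0.3, -0.2, 3.1]
opening: 0.0
```

```bash
python3 - <<'E'
from h import *
s=snap("side","pics/side10.png"); st=read_state(); print(st["time_s"],np.round(st["force"],2),np.round(st["ft_torque"],2),np.round(st["tool_pos"],4))
a=cv2.resize(cv2.cvtColor(s["color"][220:320,240:380],cv2.COLOR_RGB2BGR),None,fx=4,fy=4,interpolation=2)
s=snap("scene","pics/scene10.png")
b=cv2.resize(cv2.cvtColor(s["color"][120:240,200:300],cv2.COLOR_RGB2BGR),(333,400),interpolation=2)
cv2.imwrite("pics/pair10.png",np.hstack([a[:, :440],b]))
E
```

```text
9.8 [-0.36  0.21  3.3 ] [ 0.1   0.07 -0.07] [ 0.4852 -0.089   0.0565]
```

View pics/pair10.png

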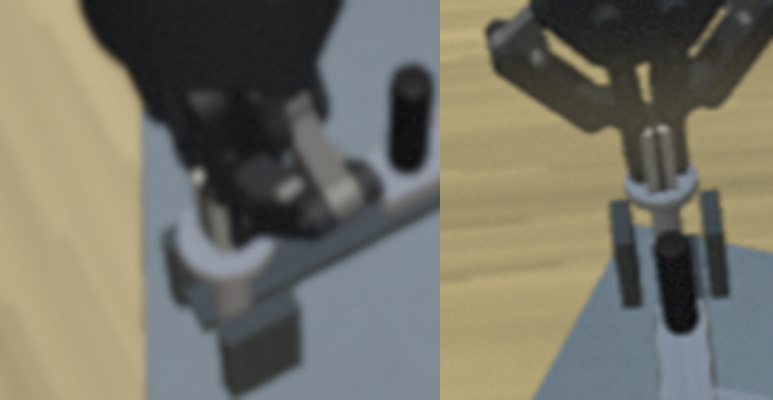

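Contact at last: 3 N upward at TCP z = .0565. I'll press 9 mm further.

Request:
move_arm:
  commands:
    - {"hand": 0, "dx": 0, "dy": 0.3, "dz": 0, "ax": 0, "ay": 0, "az": 0}
    - {"hand": 0, "dx": 0, "dy": 0.6, "dz": 0, "ax": 0, "ay": 0, "az": 0}
    - {"hand": 0, "dx": 0, "dy": 0.9, "dz": 0, "ax": 0, "ay": 0, "az": 0}
    - {"hand": 0, "dx": 0, "dy": 0.9, "dz": 0, "ax": 0, "ay": 0, "az": 0}
    - {"hand": 0, "dx": 0, "dy": 0.9, "dz": 0, "ax": 0, "ay": 0, "az": 0}

```text
time_s: 10.48
tool_pos: [0.4851, -0.089, 0.0473]
tcp_rot: [[0.17, 0.0, 0.985], [-0.985, -0.0, 0.17], [0.0, -1.0, 0.0]]
force: [0.1, -0.2, 4.3]
opening: 0.0001
```

```bash
python3 - <<'E'
from h import *
s=snap("side","pics/side11.png"); st=read_state(); print(st["time_s"],np.round(st["force"],2),np.round(st["tool_pos"],4))
E
```

```text
10.525 [0.16 1.12 3.52] [ 0.4851 -0.089   0.0473]
```

View pics/side11.png

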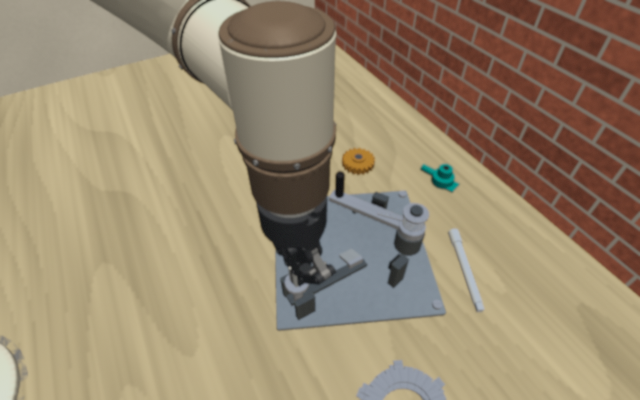

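The arm has snapped back, with the handle at (340,174) as it was at the start. I'll retract now.

Request:
move_arm:
  commands:
    - {"hand": 0, "dx": 0, "dy": -2, "dz": 0, "ax": 0, "ay": 0, "az": 0}
    - {"hand": 0, "dx": 0, "dy": -7, "dz": 0, "ax": 0, "ay": 0, "az": 0}
    - {"hand": 0, "dx": 0, "dy": -13, "dz": 0, "ax": 0, "ay": 0, "az": 0}
    - {"hand": 0, "dx": 0, "dy": -13, "dz": 0, "ax": 0, "ay": 0, "az": 0}
    - {"hand": 0, "dx": 0, "dy": -13, "dz": 0, "ax": 0, "ay": 0, "az": 0}
    - {"hand": 0, "dx": 0, "dy": -13, "dz": 0, "ax": 0, "ay": 0, "az": 0}

```text
time_s: 11.28
tool_pos: [0.4836, -0.0891, 0.1753]
tcp_rot: [[0.17, -0.004, 0.985], [-0.985, -0.0, 0.17], [-0.001, -1.0, -0.004]]
force: [-0.0, 0.7, -0.2]
opening: 0.0001
```

```bash
python3 - <<'E'
from h import *
s=snap("side","pics/side12.png"); st=read_state(); print(st["time_s"],np.round(st["force"],2),np.round(st["tool_pos"],4))
a=np.load("pics/side0.npz")["color"].astype(int);d=np.abs(a-s["color"]).max(2)
print("diff at jig: button",d[262:300,280:315].max(),"handle/arm",d[168:230,328:400].max())
E
```

```text
11.325 [-0.84 -0.94 -0.14] [ 0.4838 -0.0891  0.1755]
diff at jig: button 18 handle/arm 112
```

View pics/side12.png

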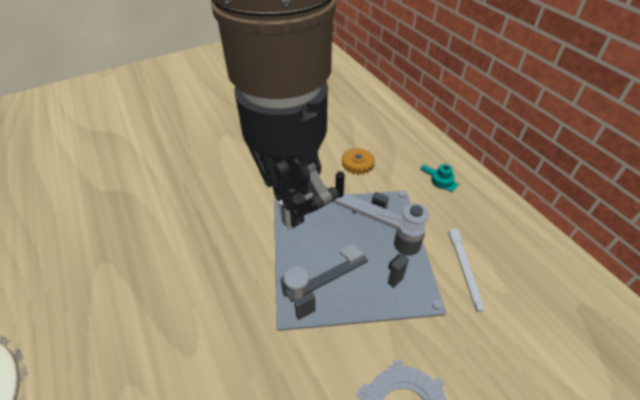

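The button looks as it did at the start (image difference is at noise level). The handle is at (340,175), and the difference there comes from the gripper covering part of the arm's end. The robot is clear, so I'll hand in.

```bash
python3 -c "
from h import *
s=np.load('pics/side12.npz')['color'].astype(int);a=np.load('pics/side0.npz')['color'].astype(int)
print(np.abs(a-s).max(2)[190:235,350:410].max())
print(job.hand_in())"
```

```text
18
the job is handed in; nothing more can be done
None
```

I cocked the arm, released it with the push-button and handed the job in at about 11.3 s. The hand-in gave no verdict.

- **Cocking:** I gripped the handle and swung the arm to about 1.18 rad. After I let go and lifted clear, the pictures showed it held at about 1.04 rad with the robot touching nothing.
- **Trigger:** I pressed the button about 9 mm past first contact, with 4.3 N on the tool at the end. The arm snapped back to its rest buffer, and I then lifted about 13 cm clear.
- **Last checks:** The button and the visible part of the arm match the starting picture to within noise, and the tool force was about zero. The gripper hid the outer end of the arm in that picture, so I judged that part only by the visible handle, which is back where it started.
- **Disagreements:**
  - The first press met nothing, because the shut fingers end about 27 mm short of the reported tool tip. I lowered further in small steps until I felt contact.
  - Heights triangulated from the cameras came out 3 to 7 mm low, so I used the given heights instead.
  - The first move call was refused because its rows left out some keys. Nothing moved.

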